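# Sweep the turn buttons off a mirror backing

## Robot

A 7-joint arm with a two-finger parallel gripper is mounted at the origin on the work surface. World frame = base frame: x ahead of the robot, y to its left, z up, the work surface at z = 0. Lengths are in m, angles in rad, forces in N, time in s.
With the tool pointing down it reaches from about 0.425 to 0.825 m from the base axis. Payload 3.6 kg.
Tool frame: the origin (TCP) lies where the fingers leave the gripper's body, on its centre line; the fingertips stand 73 mm ahead of it and the grasp point (between the pads) lies 54 mm ahead of it; x points along the fingers, y is the direction in which the jaws open and shut, and the axes are right-handed (so a half turn about x gives the same grasp; the last joint's range is limited). The gripper opens to 85 mm and grips with 20 to 120 N. Pads are 22 mm wide; open, the fingers measure 114 mm over their backs; the gripper's body (76 mm by 85 mm) begins 54 mm behind the grasp point. The pads swing forward as they close: fully open they stand 13 mm farther back than shut.
Start: joints at [1.204, 0.615, -0.013, 1.423, 0.008, 1.103, -0.04], TCP at [0.217, -0.613, 0.304] pointing down, gripper open.
Joint ranges: [-3.12, 3.12], [-0.3, 2.06], [-1.34, 1.32], [0.26, 2.42], [-1.36, 4.5], [0.01, 1.98], [-2.84, 2.84]. Speed limits (rad/s): [2.79, 2.79, 3.14, 3.14, 3.14, 3.14, 3.14].

## Interface

Orientations are given as a unit quaternion [x, y, z, w].
In Python, from station import arm, snapshot, camera_info, ticket gives the robot as it stands. Calls block until the motion is done:
- arm.movep(position, orientation): joint-space move of the TCP to a pose.
- arm.line_to(position, velocity=0.15, ori=None): straight line of the TCP; ori=None keeps the orientation; velocity is the mean speed in m/s.
- arm.move_j(angles): joint-space move.
- arm.move_gripper(opening, effort=None): opening from 0.0 (shut) to 1.0 (fully open); effort is the grip in N (None keeps the last); returns when the fingers have stopped.
- arm.pause(seconds).
- arm.ik(position, orientation): joint angles nearest the present ones, or None.
- snapshot(name): name is "scene" or "top" or "wrist"; returns the picture (400x640x3 uint8, blue, green, red); there is no depth.
- camera_info(name): a dict with "fx", "fy", "cx", "cy" (pixels), "R" (3x3) and "t" (3): a world point X has camera coordinates R X + t; the wrist camera has in their place "T_tool_cam" (4x4, takes a point from camera to tool coordinates, whose origin is the TCP and whose axes are the tool frame's). Camera axes: x right, y down, z forward; pixel columns grow to the right and rows downward; lengths in m; the calibration is good to about 2 mm. A picture is of the moment at which its call begins: read the wrist's pose just before it. camera_info takes no time and is no camera call.
A pose or a line that the arm cannot do raises arm.MotionError and nothing moves.
- ticket.finish_job(): hands the job in, once; it reports no verdict.
Readings, each from a call of its own:
- arm.read_time(): time.
- arm.read_joint_positions(): joint angles.
- arm.read_dq(): joint speeds.
- arm.read_effort(): joint torques, N m.
- arm.read_tool_pos(): TCP position.
- arm.read_eef_rot(): TCP orientation.
- arm.read_ft_force(): force on the tool from outside, world axes, zero at the start.
- arm.read_wrist_torque(): the same for the moment, N m.
- arm.read_opening(): opening from 0.0 (shut) to 1.0 (fully open).
Only numpy, scipy, OpenCV 4.12 (cv2) and the standard library are available. Lean on these libraries where they do the work, as an engineer would, in place of code of your own. Each camera call takes 0.05 s, during which the arm holds its last target.

## Task

The round mirror frame lies face down so that its backing can be taken out. Run a fingertip lightly round the inside edge of the rail and swing all six turn buttons off the backing so that they lie over the wooden rail, all swung the same way round (clockwise or counterclockwise) so that one sweep will close them again. Do not lean on the frame, shove it about or lift it, leave everything else where it is, and finish clear of the work.

Things in the scene. Friction and masses are not known exactly. Their poses are not given: they have to be found in the camera images.
- frame: Round wooden mirror frame, face down and loose (1.4 to 2.1 kg) on a 4 mm bench mat. Outer diameter 316 mm, 22 mm thick; origin at the centre of its underside, z up. The back of the rail, 22 mm above the origin, runs from radius 104 to 158 mm. Two fixed flat strap hangers with D-rings (4 mm high, outside radius 130 mm, at 30 and 150 degrees from its x axis) are not part of the job.
- backing_middle (a point): Centre of the round backing board, on its surface, 20 mm above the frame origin (2 mm below the back of the rail). The board fills the opening inside the rail, 104 mm radius.
- button_1 (a joint): Angle of turn button 1 about its upright pivot (rad, -1.7 to 1.7). 0: points at the frame centre, over the backing; positive: its tip has swung counterclockwise round the frame seen from above. Beyond about 0.75 either way it is wholly off the backing, over the rail. Starts within 0.35 of 0; light friction (about 0.5 N at the tip); stays where it is left.
- button_1_tip (a point): Pivots of the six equal steel buttons are on a circle of 138 mm radius round the frame centre, at 0, 60, 120, 180, 240, 300 degrees counterclockwise from its x axis (button_1 to 6). This is the top of the inner tip of button 1, 42 mm from its pivot. Bar 11 mm wide (14 mm round at the pivot) reaching 46 mm from the pivot, 1 to 6 mm above the rail; on its inner half a rib 4 mm thick stands up to 12.5 mm above the rail.
- button_2 (a joint): Angle of turn button 2, as button_1; its pivot is at 60 degrees.
- button_2_tip (a point): Top of the inner tip of turn button 2, as button_1_tip.
- button_3 (a joint): Angle of turn button 3, as button_1; its pivot is at 120 degrees.
- button_3_tip (a point): Top of the inner tip of turn button 3, as button_1_tip.
- button_4 (a joint): Angle of turn button 4, as button_1; its pivot is at 180 degrees.
- button_4_tip (a point): Top of the inner tip of turn button 4, as button_1_tip.
- button_5 (a joint): Angle of turn button 5, as button_1; its pivot is at 240 degrees.
- button_5_tip (a point): Top of the inner tip of turn button 5, as button_1_tip.
- button_6 (a joint): Angle of turn button 6, as button_1; its pivot is at 300 degrees.
- button_6_tip (a point): Top of the inner tip of turn button 6, as button_1_tip.
- tin: Bystander, loose: small round lidded metal tin, 52 mm diameter, 32 mm tall, standing on the backing near its middle; origin at the centre of its underside.
- stubby: Bystander, loose: short screwdriver, 90 mm long, lying on the backing near its middle.
- hammer: Bystander, loose: tack hammer with wooden handle, about 250 mm long, head 110 mm across, 23 mm high, lying on the mat to the left (+y) of the frame.
- glue: Bystander, loose: white glue bottle, 52 mm diameter, 140 mm tall, standing on the mat near left of the frame; origin at the centre of its underside.
- mug: Bystander, loose: white mug, 80 mm diameter, 90 mm tall, standing on the mat far right (-y) of the frame; origin at the centre of its underside.
- brush: Bystander, loose: brush, 200 mm long, lying on the mat to the right (-y) of the frame.
- jar: Bystander, loose: glass jar, 60 mm diameter, 60 mm tall, standing on the mat near right of the frame; origin at the centre of its underside.

How it is judged:
By the outcome, as a careful person would: the job done as asked, in the order asked, and still so for the second after the job is handed in, with the robot touching nothing.
It also fails if it takes over 61 s, if anything falls off the work surface, if the arm or the gripper's body presses on something with over 40 N, if the wrist force passes 120 N, or if a joint passes its speed limit or range.

## Working session

There is one attempt and no reset: what is moved stays moved. The work goes in short steps, each a Python script; the robot and the scene stay as the last script left them, time stands still between calls to the robot, and variables do not carry over. Pictures are saved under pics/ and viewed, and the job is handed in when it is done.

```bash
ls; mkdir -p pics; python3 - <<'E'
from station import arm, snapshot, camera_info
import cv2
for n in ("scene","top","wrist"):
    cv2.imwrite(f"pics/{n}0.png",snapshot(n))
    ci=camera_info(n); print(n,{k:(v.tolist() if hasattr(v,'tolist') else v) for k,v in ci.items()})
print(arm.read_time(),arm.read_tool_pos(),arm.read_eef_rot(),arm.read_opening())
E
```

```text
pics
scene {'fx': 385.612026055595, 'fy': 385.612026055595, 'cx': 317.7075296435733, 'cy': 198.5521395345924, 'R': [[0.5918659314053852, 0.8060082206747525, -0.006742955313150624], [0.5963062847067816, -0.4434760636558227, -0.6691395936451013], [-0.5423223525365982, 0.39202006220225016, -0.7431061409853329]], 't': [-0.39423444279144454, -0.305628833169853, 1.192494936909607]}
top {'fx': 369.5450428256229, 'fy': 369.5450428256229, 'cx': 319.85691861873374, 'cy': 201.32821035100454, 'R': [[-0.015938967909798214, -0.9991703563191338, 0.037477304533094676], [-0.9924507633066426, 0.011251000796530405, -0.12212656301206062], [0.12160358429763808, -0.0391409508593285, -0.9918067121429432]], 't': [0.025570136904965072, 0.5949031242237699, 0.8358918206114814]}
wrist {'fx': 331.3358609342676, 'fy': 331.3358609342676, 'cx': 320.0424405739664, 'cy': 197.620992709372, 'T_tool_cam': [[-0.0015867277294180871, -0.2817283215310317, 0.9594929052069217, -0.06999266558909578], [0.9999983970289211, 0.00034896992459081534, 0.001756177547447124, 0.0003397355120238199], [-0.0008295991195281696, 0.9594941537431573, 0.2817273162084243, -0.07136867781492366], [0.0, 0.0, 0.0, 1.0]]}
0.15 [ 0.2165047  -0.61240347  0.30299015] [-0.69679337 -0.12027841  0.69705141 -0.11887576] 1.0019178807664164
```

View pics/top0.png

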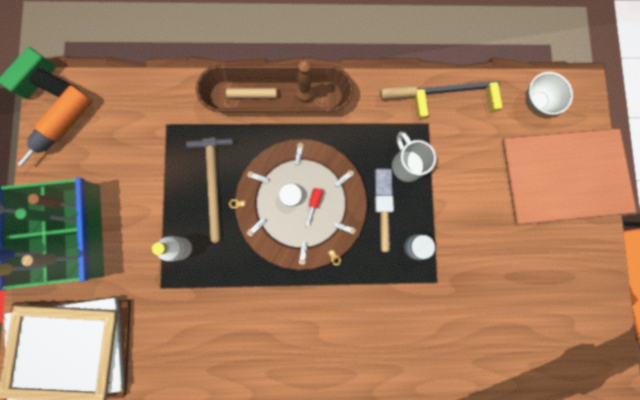

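View pics/scene0.png

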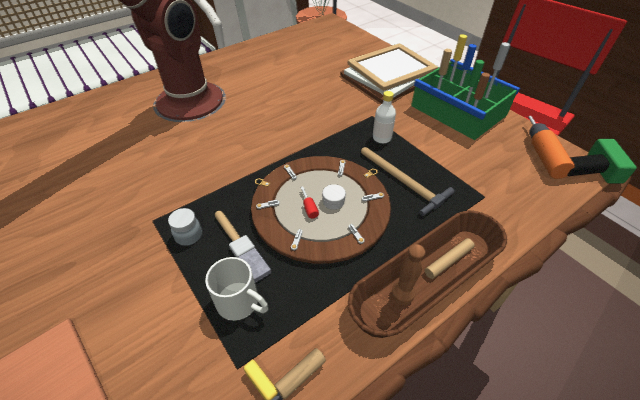

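The top view shows the frame centred near px (301,204). Its D-rings are at (236,204) and (335,258), the tin at (290,195), and the screwdriver runs from (316,192) to (309,224). Next I'll measure the frame by colour mask and ray casting.

```bash
cat > h.py <<'E'
import numpy as np, cv2
from station import arm, snapshot, camera_info, ticket
from scipy.spatial.transform import Rotation as Rn
def cam(name):
    c=camera_info(name)
    if name=="wrist":
        T=np.array(c["T_tool_cam"]); Rw=Rn.from_quat(arm.read_eef_rot()).as_matrix(); p=np.array(arm.read_tool_pos())
        Rc=Rw@T[:3,:3]; o=Rw@T[:3,3]+p
        c["R"]=Rc.T; c["t"]=-Rc.T@o
    return {k:np.array(v,float) for k,v in c.items()}
def ray(c,uv,z):
    uv=np.atleast_2d(np.asarray(uv,float))
    d=np.c_[(uv[:,0]-c["cx"])/c["fx"],(uv[:,1]-c["cy"])/c["fy"],np.ones(len(uv))]@c["R"]
    o=-c["R"].T@c["t"]
    return o+d*((z-o[2])/d[:,2])[:,None]
def proj(c,X):
    q=np.atleast_2d(X)@c["R"].T+c["t"]
    return np.c_[c["fx"]*q[:,0]/q[:,2]+c["cx"],c["fy"]*q[:,1]/q[:,2]+c["cy"]]
def circ(P):
    A=np.c_[2*P[:,:2],np.ones(len(P))]; b=(P[:,:2]**2).sum(1)
    for _ in range(5):
        s=np.linalg.lstsq(A,b,rcond=None)[0]; r=np.sqrt(s[2]+s[0]**2+s[1]**2)
        e=np.abs(np.hypot(*(P[:,:2]-s[:2]).T)-r); k=e<max(0.002,2*np.median(e)); A=np.c_[2*P[k][:,:2],np.ones(k.sum())]; b=(P[k][:,:2]**2).sum(1)
    return s[:2],r,np.median(e),k.mean()
def down(yaw):  # tool x down, tool y at world yaw
    x=np.array([0,0,-1.]); y=np.array([np.cos(yaw),np.sin(yaw),0]); return Rn.from_matrix(np.c_[x,y,np.cross(x,y)]).as_quat()
E
python3 - <<'E'
from h import *
im=cv2.imread("pics/top0.png"); hsv=cv2.cvtColor(im,cv2.COLOR_BGR2HSV); c=cam("top")
# backing: inside the disc, bright low-sat -- rail: brown
m=cv2.inRange(hsv,(0,60,40),(25,255,200)); roi=np.zeros_like(m); cv2.circle(roi,(301,204),80,255,-1); m&=roi
m=cv2.morphologyEx(m,cv2.MORPH_OPEN,np.ones((5,5)))
cs,_=cv2.findContours(m,cv2.RETR_CCOMP,cv2.CHAIN_APPROX_NONE)
for k in sorted(cs,key=len)[-2:]:
    k=k[:,0]
    for z in (0.026,0.024,0.015): print(len(k),z,circ(ray(c,k,z)))
print(ray(c,[[236,204],[335,258]],0.028))
R=Rn.from_quat(arm.read_eef_rot()).as_matrix(); print(R.round(2))
E
```

```text
408 0.026 (array([0.59430278, 0.06279432]), np.float64(0.10842804189427302), np.float64(0.002220672860402166), np.float64(0.5588235294117647))
408 0.024 (array([0.59454315, 0.06281997]), np.float64(0.10867595156700054), np.float64(0.002225750202686866), np.float64(0.5588235294117647))
408 0.015 (array([0.59562482, 0.06293543]), np.float64(0.10979154509427903), np.float64(0.002248598242973132), np.float64(0.5588235294117647))
449 0.026 (array([0.59439442, 0.06241281]), np.float64(0.15830023321665118), np.float64(0.0007140685982034156), np.float64(0.8062360801781737))
449 0.024 (array([0.594635 , 0.0624376]), np.float64(0.1586621705745873), np.float64(0.0007157012433125776), np.float64(0.8062360801781737))
449 0.015 (array([0.59571761, 0.06254912]), np.float64(0.1602908886853052), np.float64(0.000723048146309968), np.float64(0.8062360801781737))
[[ 0.59207178  0.21516602  0.028     ]
 [ 0.46214461 -0.01620381  0.028     ]]
[[-0.    0.33 -0.94]
 [ 0.   -0.94 -0.33]
 [-1.   -0.    0.  ]]
```

```bash
python3 - <<'E'
from h import *
arm.move_gripper(0.0)
arm.movep([0.62,0.0624,0.34],down(-np.pi/2))
print(arm.read_time(),arm.read_tool_pos(),arm.read_joint_positions(),arm.read_opening(),arm.read_ft_force())
c=cam("wrist"); np.savez("w1.npz",**c)
cv2.imwrite("pics/wrist1.png",snapshot("wrist"))
cv2.imwrite("pics/scene1.png",snapshot("scene"))
E
```

```text
3.6917 [0.62017778 0.06098652 0.33992344] [-0.00705439  0.54984277 -0.21391227  1.4499334   0.12251629  1.15499391
 -1.81278643] -0.0027464551725587673 [1.03817381 0.17975278 0.70044014]
```

View pics/wrist1.png

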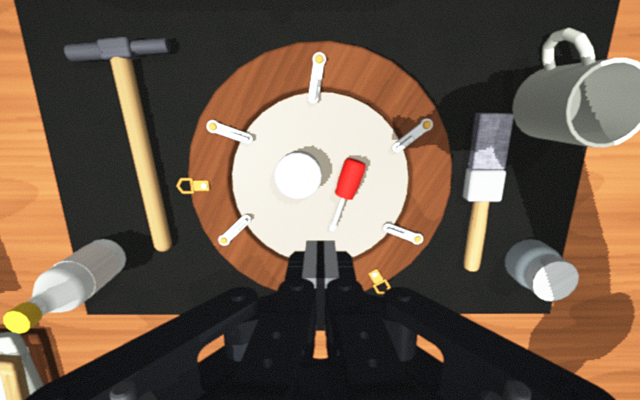

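View pics/scene1.png

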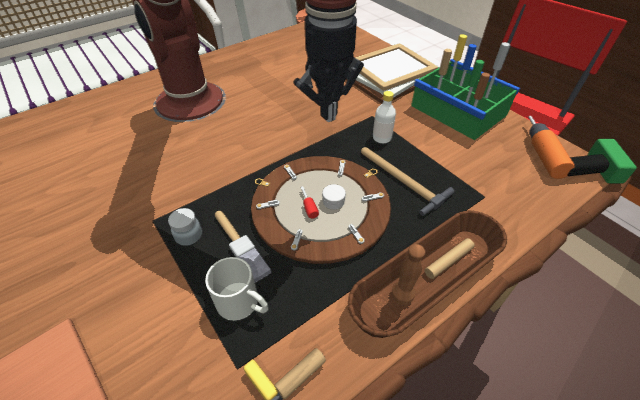

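Wrist view: five button pivots show at px (212,127), (224,240), (418,239), (427,124) and (319,58). Button 3 is hidden behind the fingers near (320,290). The tin is at (298,176) and the screwdriver runs from (352,165) to (333,228). I'll check the pivots, the frame yaw and the fingertip height numerically.

```bash
python3 - <<'E'
from h import *
c=dict(np.load("w1.npz")); im=cv2.imread("pics/wrist1.png"); hsv=cv2.cvtColor(im,cv2.COLOR_BGR2HSV)
m=cv2.inRange(hsv,(0,60,30),(25,255,200)); roi=np.zeros_like(m); cv2.circle(roi,(320,175),150,255,-1); m&=roi; m[235:]=0
cs,_=cv2.findContours(cv2.morphologyEx(m,cv2.MORPH_OPEN,np.ones((5,5))),cv2.RETR_EXTERNAL,cv2.CHAIN_APPROX_NONE)
k=max(cs,key=cv2.contourArea)[:,0]; P=ray(c,k,0.026); P=P[np.hypot(P[:,0]-.5944,P[:,1]-.0624)>.15]; 
C,r,e,f=circ(P); print("frame wrist",C,r,e,f)
O=np.array([.5944,.0624])
piv=np.array([[212,127],[224,240],[418,239],[427,124],[319,58]]); tip=np.array([[249,138],[249,218],[388,227],[396,149],[314,99]])
p=ray(c,piv,.033)[:,:2]; t=ray(c,tip,.0385)[:,:2]
for i,n in enumerate((1,2,4,5,6)):
    for OO in (O,C):
        a=p[i]-OO; w=t[i]-p[i]; ang=np.arctan2(a[1],a[0]); th=np.arctan2(w[1],w[0])-np.arctan2(-a[1],-a[0]); th=(th+np.pi)%(2*np.pi)-np.pi
        print(n,"r %.4f yaw %.1f len %.4f theta %.2f"%(np.hypot(*a),(np.degrees(ang)-60*(n-1)+180)%360-180,np.hypot(*w),th))
d=ray(c,[[298,176]],.05)[0,:2]; s=ray(c,[[352,160],[333,230]],.03)[:,:2]
print("tin",d,np.hypot(*(d-O)),"stubby",s,np.hypot(*(s-O).T))
cs=cam("scene"); print("tip expected scene px",proj(cs,[[.6202,.061,.267]]),proj(c,[[.6202,.061,.267]]))
b=cv2.resize(cv2.imread("pics/scene1.png")[20:140,260:400],None,fx=5,fy=5,interpolation=cv2.INTER_CUBIC); cv2.imwrite("pics/crop1.png",b)
top=cv2.resize(cv2.imread("pics/top0.png")[130:280,225:380],None,fx=4,fy=4,interpolation=cv2.INTER_CUBIC); cv2.imwrite("pics/crop_top.png",top)
E
```

```text
frame wrist [0.59653732 0.05995846] 0.15651513251544338 0.0003297299554336358 0.9741035856573705
1 r 0.1365 yaw 59.6 len 0.0432 theta 0.26
1 r 0.1376 yaw 60.9 len 0.0432 theta 0.24
2 r 0.1338 yaw 60.2 len 0.0456 theta 0.21
2 r 0.1370 yaw 60.5 len 0.0456 theta 0.21
4 r 0.1400 yaw 61.6 len 0.0430 theta 0.06
4 r 0.1389 yaw 60.4 len 0.0430 theta 0.08
5 r 0.1416 yaw 60.6 len 0.0435 theta 0.14
5 r 0.1384 yaw 60.3 len 0.0435 theta 0.14
6 r 0.1403 yaw 59.3 len 0.0418 theta -0.12
6 r 0.1382 yaw 60.3 len 0.0418 theta -0.14
tin [0.61126563 0.08423777] 0.02759234716632544 stubby [[0.62560976 0.02273383]
 [0.53879848 0.04386498]] [0.05047231 0.05860952]
tip expected scene px [[329.1386651  118.49832296]] [[318.41113028 257.46919237]]
```

View pics/crop1.png

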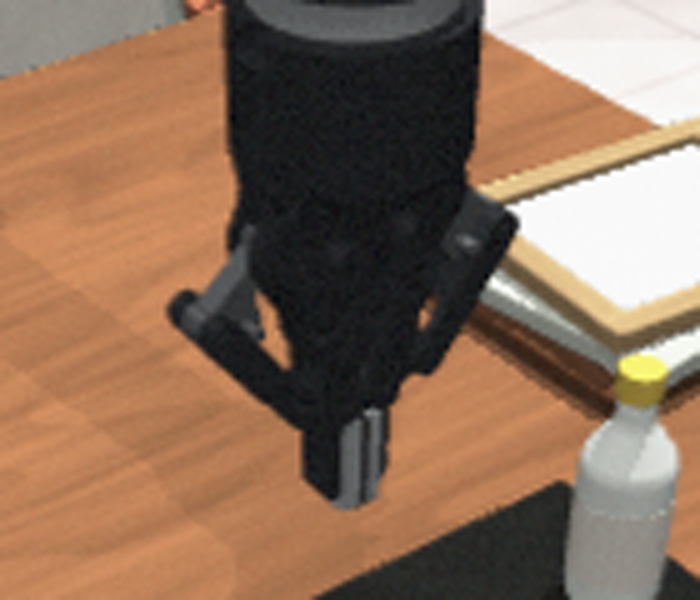

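View pics/crop_top.png

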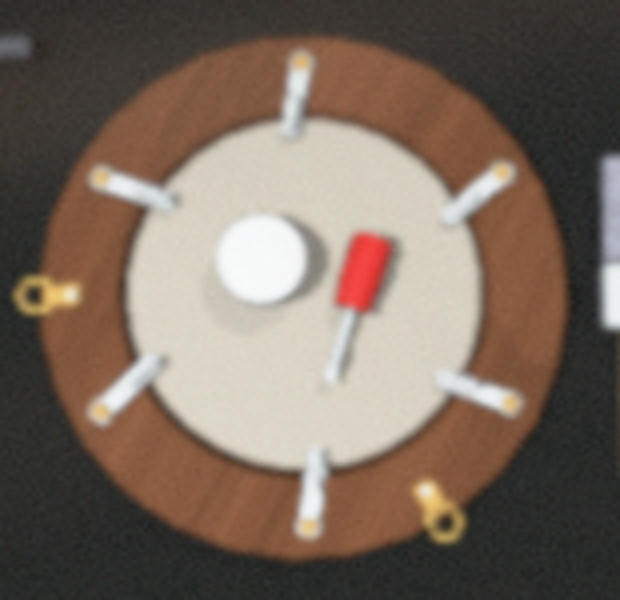

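Both cameras agree on the frame to within 2.5 mm, and the known sizes check out: outer radius 158.3 and 156.5 mm against 158, pivot radius 137 to 139 mm against 138. I'll use centre (0.5955, 0.0612) and yaw 60.3°. All buttons are within 0.3 rad of 0. The plan is to descend between buttons 1 and 2 (world 90°), check the tip height, then sweep clockwise.

```bash
cat >> h.py <<'E'
O=np.array([.5955,.0612]); Z=0.1045
def rad(a,out=.119): return out-(.0145*abs(np.sin(a))+.011*abs(np.cos(a)))
def pt(deg,z=Z,dr=0):
    a=np.radians(deg); r=rad(a)+dr; return [O[0]+r*np.cos(a),O[1]+r*np.sin(a),z]
E
python3 - <<'E'
from h import *
arm.movep(pt(90,.17),down(-np.pi/2)); arm.pause(.2)
f0=np.array(arm.read_ft_force()); print(arm.read_tool_pos(),f0)
arm.line_to(pt(90,.125),.1); print(np.array(arm.read_ft_force())-f0)
arm.line_to(pt(90),.03); print(np.array(arm.read_ft_force())-f0, arm.read_tool_pos(),pt(90), arm.read_time())
np.save("f0.npy",f0)
s=snapshot("scene"); cv2.imwrite("pics/scene2.png",cv2.resize(s[100:270,230:430],None,fx=3.5,fy=3.5,interpolation=cv2.INTER_CUBIC))
cv2.imwrite("pics/wrist2.png",snapshot("wrist"))
print(proj(cam("scene"),[[*pt(90)[:2],Z-.073]])) 
E
```

```text
[0.59699247 0.16437529 0.17174785] [-0.45785719 -0.65891802 -0.65845353]
[0.17268374 0.13870981 1.03759031]
[ 0.51278507  0.80014736 -0.1758687 ] [0.59560516 0.16577585 0.10457458] [np.float64(0.5955), np.float64(0.1657), 0.1045] 6.2417
[[356.4616004  179.46803717]]
```

View pics/scene2.png

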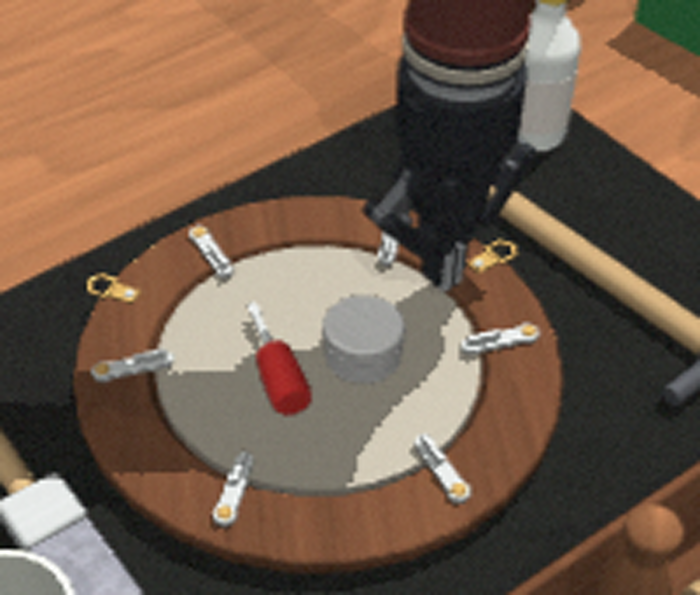

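View pics/wrist2.png

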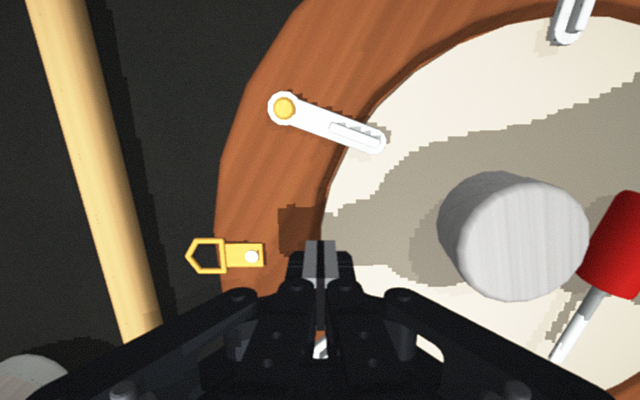

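The fingertip is at the inside rail edge between buttons 1 and 2, touching nothing: the force is within noise and the tip pixel is where I expected it. I'll sweep past button 1 first and check.

```bash
cat >> h.py <<'E'
def sweep(a0,a1,v=.06,step=7.5,lim=7):
    f0=np.load("f0.npy"); mx=np.zeros(3)
    for a in np.linspace(a0,a1,int(round(abs(a1-a0)/step))+1)[1:]:
        arm.line_to(pt(a),v); f=np.array(arm.read_ft_force())-f0; mx=np.maximum(mx,abs(f))
        if np.linalg.norm(f)>lim: print("FORCE",a,f); return False
    print("max f",mx.round(2),"t",arm.read_time(),np.array(arm.read_tool_pos())-pt(a1)); return True
E
python3 - <<'E'
from h import *
sweep(90,30)
cv2.imwrite("pics/wrist3.png",snapshot("wrist"))
s=snapshot("scene"); cv2.imwrite("pics/scene3.png",cv2.resize(s[100:270,230:430],None,fx=3.5,fy=3.5,interpolation=cv2.INTER_CUBIC))
E
```

```text
max f [1.   1.15 1.88] t 9.3083 [ 2.95499708e-04 -9.60824620e-04 -7.09464847e-05]
```

View pics/scene3.png

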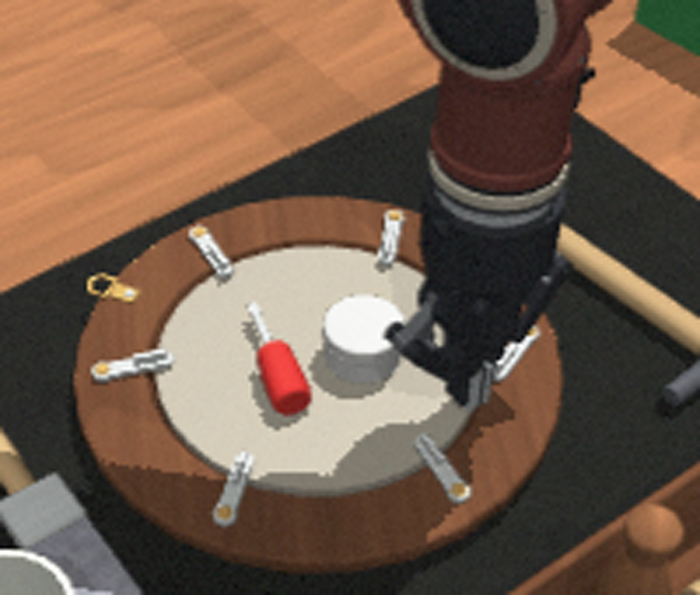

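Button 1 now lies over the rail near px (515,350) and the forces stayed at noise level. I'll continue round.

```bash
python3 - <<'E'
from h import *
for a in (30,-30,-90,-150,-210):
    if not sweep(a,a-60): break
else:
    sweep(-270,-280)
    arm.line_to(pt(-280,dr=-.012),.06); arm.line_to(pt(-280,.2,dr=-.012),.12)
    arm.movep([0.5,0.0,0.34],down(-np.pi/2))
    print(arm.read_time(),np.array(arm.read_ft_force())-np.load("f0.npy"))
c=cam("wrist"); np.savez("w4.npz",**c)
cv2.imwrite("pics/wrist4.png",snapshot("wrist")); cv2.imwrite("pics/scene4.png",snapshot("scene")); cv2.imwrite("pics/top4.png",snapshot("top"))
E
```

```text
max f [1.21 1.13 3.07] t 12.4417 [-1.42285916e-04 -8.92474279e-04  4.03987890e-05]
max f [1.35 1.43 4.28] t 15.4083 [-5.39900187e-05 -2.36430270e-05 -1.52102279e-05]
max f [0.92 1.31 2.26] t 18.375 [-2.62409144e-04  5.43160415e-04  1.92334949e-05]
max f [0.93 2.22 2.91] t 21.4083 [1.91342915e-04 5.71584750e-04 1.08634514e-05]
max f [1.26 1.56 2.5 ] t 24.375 [-2.13995573e-05 -1.80626109e-04 -1.43700544e-04]
max f [0.18 1.37 0.16] t 24.825 [-2.94833252e-05 -2.32058863e-04 -1.43413720e-04]
27.05 [0.21899178 0.55419174 0.64098576]
```

View pics/wrist4.png

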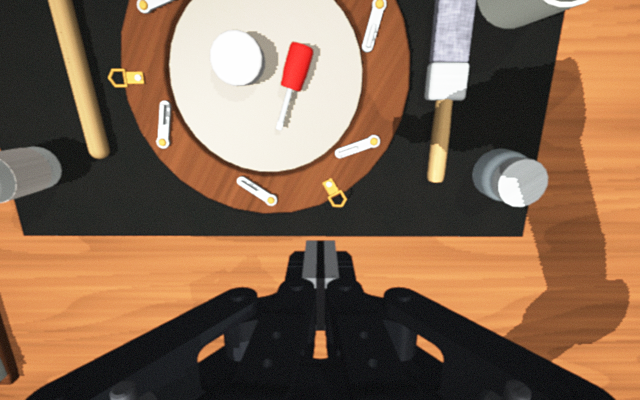

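View pics/scene4.png

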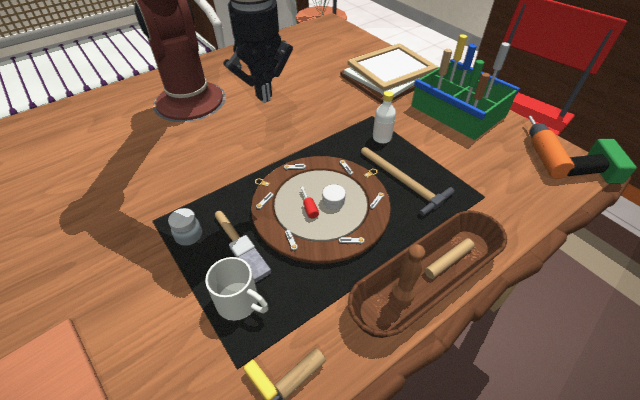

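```bash
python3 - <<'E'
from h import *
arm.movep([0.62,0.0624,0.34],down(-np.pi/2)); arm.pause(.3)
c=cam("wrist"); np.savez("w5.npz",**c); w=snapshot("wrist"); cv2.imwrite("pics/wrist5.png",w)
cv2.imwrite("pics/wrist5c.png",cv2.resize(w[30:310,170:470],None,fx=2,fy=2,interpolation=cv2.INTER_CUBIC))
print(arm.read_time())
s=cv2.resize(cv2.imread("pics/scene4.png")[130:280,230:410],None,fx=4,fy=4,interpolation=cv2.INTER_CUBIC); cv2.imwrite("pics/scene4c.png",s)
E
```

```text
28.15
```

View pics/wrist5c.png

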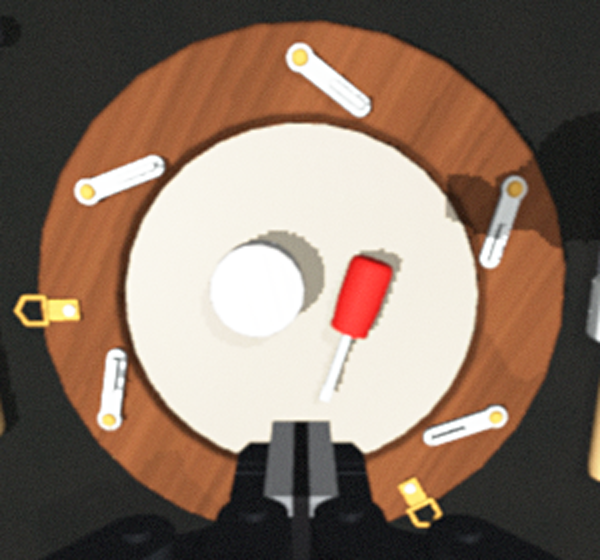

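View pics/scene4c.png

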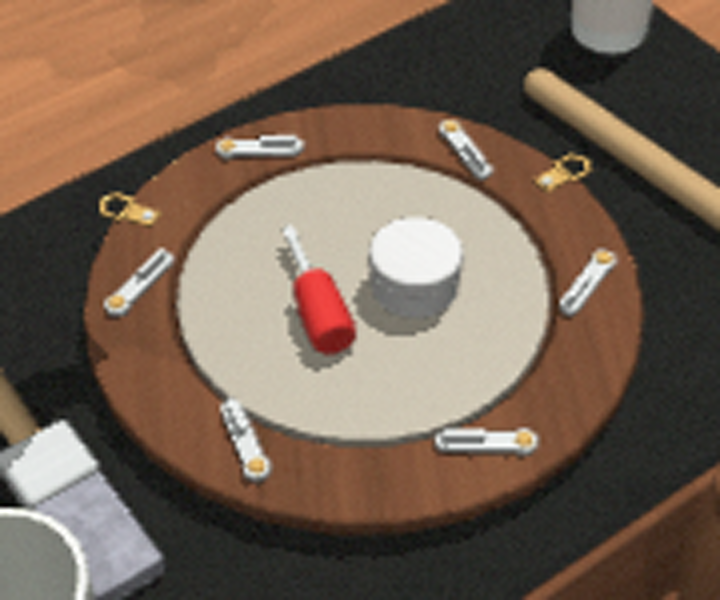

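All six buttons lie over the rail, swung clockwise, and the hangers, tin and screwdriver look unmoved. Next I'll compute the angles and check whether anything shifted.

```bash
python3 - <<'E'
from h import *
c=dict(np.load("w5.npz")); im=cv2.imread("pics/wrist5.png"); hsv=cv2.cvtColor(im,cv2.COLOR_BGR2HSV)
m=cv2.inRange(hsv,(0,60,30),(25,255,200)); roi=np.zeros_like(m); cv2.circle(roi,(320,175),150,255,-1); m&=roi; m[235:]=0
k=max(cv2.findContours(cv2.morphologyEx(m,cv2.MORPH_OPEN,np.ones((5,5))),cv2.RETR_EXTERNAL,cv2.CHAIN_APPROX_NONE)[0],key=cv2.contourArea)[:,0]
P=ray(c,k,.026); P=P[np.hypot(P[:,0]-.5944,P[:,1]-.0624)>.15]; C,r,e,f=circ(P); print("frame",C,r)
def b(n,p,t,c,C,off):
    p=ray(c,[p],.033)[0,:2]; t=ray(c,[t],.0385)[0,:2]; a=p-C; w=t-p
    th=-(np.arctan2(w[1],w[0])-np.arctan2(-a[1],-a[0])); th=(th+np.pi)%(2*np.pi)-np.pi
    print(n,"r %.4f yaw %.1f len %.4f theta %.2f tip r %.4f"%(np.hypot(*a),(np.degrees(np.arctan2(a[1],a[0]))-60*(n-1)+180)%360-180,np.hypot(*w),th,np.hypot(*(t-C))))
h=lambda x,y:(x/2+170,y/2+30)
for n,p,t in ((1,(87,191),(158,164)),(2,(109,420),(117,355)),(4,(498,417),(430,437)),(5,(515,188),(490,261)),(6,(299,58),(365,108))): b(n,h(*p),h(*t),c,C,0)
b(3,(270,199),(241,182),dict(np.load("w4.npz")),C,0)
t0,t1=[cv2.imread(f"pics/top{i}.png") for i in (0,4)]
s0,s1=[cv2.imread(f"pics/scene{i}.png") for i in (0,4)]
for nm,a,bb in (("top",t0,t1),("scene",s0,s1)):
    d=cv2.absdiff(a,bb).max(2); d=cv2.medianBlur(d,3); cv2.imwrite(f"pics/diff_{nm}.png",np.minimum(d.astype(int)*3,255).astype(np.uint8))
c=cam("top")
hsv=cv2.cvtColor(t1,cv2.COLOR_BGR2HSV); m=cv2.inRange(hsv,(0,60,40),(25,255,200)); roi=np.zeros_like(m); cv2.circle(roi,(301,204),80,255,-1); m&=roi
k=max(cv2.findContours(cv2.morphologyEx(m,cv2.MORPH_OPEN,np.ones((5,5))),cv2.RETR_EXTERNAL,cv2.CHAIN_APPROX_NONE)[0],key=len)[:,0]
print("top after",circ(ray(c,k,.026)))
E
```

```text
frame [0.59653046 0.06000178] 0.15650607215025397
1 r 0.1372 yaw 60.3 len 0.0441 theta -0.86 tip r 0.1134
2 r 0.1376 yaw 60.8 len 0.0450 theta -0.81 tip r 0.1116
4 r 0.1395 yaw 60.6 len 0.0437 theta -0.76 tip r 0.1121
5 r 0.1382 yaw 60.2 len 0.0419 theta -0.75 tip r 0.1111
6 r 0.1368 yaw 60.4 len 0.0432 theta -0.94 tip r 0.1166
3 r 0.1370 yaw 60.2 len 0.0385 theta -0.96 tip r 0.1192
top after (array([0.58668514, 0.04749959]), np.float64(0.14894481545163346), np.float64(0.02467971207014348), np.float64(0.8962882096069869))
```

View pics/diff_scene.png

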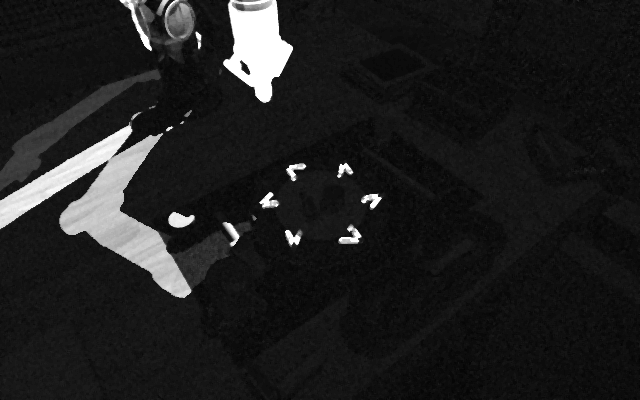

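The frame moved less than 0.1 mm and only the buttons changed; the other differences are arm shadows. Buttons 4 and 5 read about 0.75, which is marginal, because the finger's corners reach less far at the diagonals. There is time for a second clockwise pass at a slightly larger radius.

```bash
python3 - <<'E'
import h
from h import *
h.O=np.array([.596,.0606])
h.rad=lambda a:.1215+.006*abs(np.sin(2*a))-(.0145*abs(np.sin(a))+.011*abs(np.cos(a)))
arm.movep(pt(80,.17,dr=-.015),down(-np.pi/2)); arm.pause(.15)
f0=np.array(arm.read_ft_force()); np.save("f0.npy",f0)
arm.line_to(pt(80,.125,dr=-.015),.12); arm.line_to(pt(80,dr=-.015),.05); arm.line_to(pt(80),.06)
ok=all(sweep(a,a-60,v=.08,step=10) for a in (80,20,-40,-100,-160,-220))
if ok:
    arm.line_to(pt(-280,dr=-.015),.06); arm.line_to(pt(-280,.2,dr=-.015),.15)
    arm.movep([0.62,0.0624,0.34],down(-np.pi/2)); arm.pause(.2)
c=cam("wrist"); np.savez("w6.npz",**c); w=snapshot("wrist"); cv2.imwrite("pics/wrist6.png",w)
cv2.imwrite("pics/wrist6c.png",cv2.resize(w[30:310,170:470],None,fx=2,fy=2,interpolation=cv2.INTER_CUBIC))
cv2.imwrite("pics/scene6.png",snapshot("scene")); print(arm.read_time())
s=cv2.resize(cv2.imread("pics/scene6.png")[130:280,230:410],None,fx=4,fy=4,interpolation=cv2.INTER_CUBIC); cv2.imwrite("pics/scene6c.png",s)
E
```

```text
max f [0.7  0.53 0.47] t 32.9 [ 3.06375554e-04 -1.39666287e-03 -7.57537528e-05]
max f [1.6  0.86 0.89] t 35.25 [-2.57117635e-04 -1.10742382e-03  4.56209757e-05]
max f [1.67 1.05 2.57] t 37.5583 [5.84211836e-04 9.16164364e-05 1.21044208e-04]
max f [1.24 0.84 0.57] t 39.8833 [-4.20727901e-05  4.14069619e-04  2.51398058e-05]
max f [0.9  1.01 0.99] t 42.2333 [ 7.69049626e-05  3.15127788e-04 -3.86401302e-05]
max f [1.29 0.9  0.95] t 44.5417 [-0.00048293 -0.00018656 -0.0001663 ]
46.725
```

View pics/wrist6c.png

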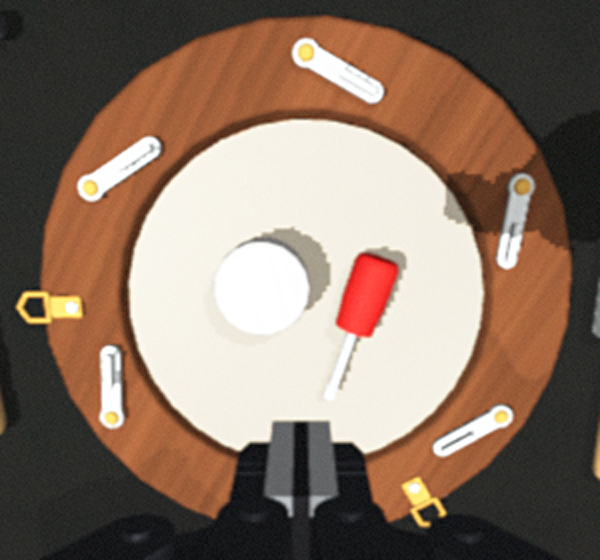

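View pics/scene6c.png

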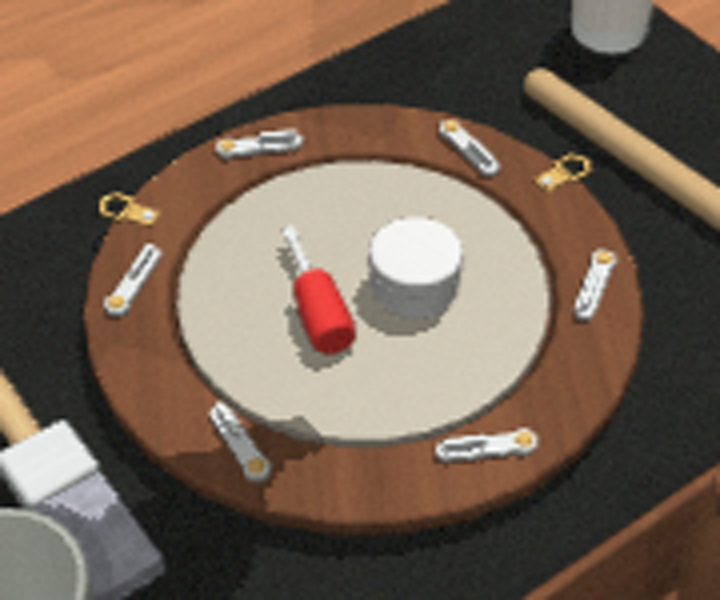

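```bash
python3 - <<'E'
from h import *
c=dict(np.load("w6.npz")); im=cv2.imread("pics/wrist6.png"); hsv=cv2.cvtColor(im,cv2.COLOR_BGR2HSV)
m=cv2.inRange(hsv,(0,60,30),(25,255,200)); roi=np.zeros_like(m); cv2.circle(roi,(320,175),155,255,-1); m&=roi; m[235:]=0
k=max(cv2.findContours(cv2.morphologyEx(m,cv2.MORPH_OPEN,np.ones((5,5))),cv2.RETR_EXTERNAL,cv2.CHAIN_APPROX_NONE)[0],key=cv2.contourArea)[:,0]
P=ray(c,k,.026); P=P[np.hypot(P[:,0]-.5944,P[:,1]-.0624)>.15]; C,r,e,f=circ(P); print("frame",C,r)
h=lambda x,y:(x/2+170,y/2+30)
for n,p,t in ((1,(90,187),(156,145)),(2,(111,419),(111,352)),(4,(502,416),(440,447)),(5,(522,186),(508,261)),(6,(306,52),(376,95))):
    p=ray(c,[h(*p)],.033)[0,:2]; t=ray(c,[h(*t)],.0385)[0,:2]; a=p-C; w=t-p
    th=-(np.arctan2(w[1],w[0])-np.arctan2(-a[1],-a[0])); print(n,"theta %.2f tip r %.4f"%((th+np.pi)%(2*np.pi)-np.pi,np.hypot(*(t-C))))
a,b=[cv2.imread(f"pics/scene{i}.png")[130:280,230:410] for i in (0,6)]
d=cv2.medianBlur(cv2.absdiff(a,b).max(2),3); cv2.imwrite("pics/diff6.png",cv2.resize(np.minimum(d.astype(int)*3,255).astype(np.uint8),None,fx=4,fy=4))
E
```

```text
frame [0.59659676 0.06002837] 0.15646828939834348
1 theta -1.04 tip r 0.1210
2 theta -0.92 tip r 0.1165
4 theta -0.96 tip r 0.1198
5 theta -0.91 tip r 0.1171
6 theta -1.04 tip r 0.1215
```

View pics/diff6.png

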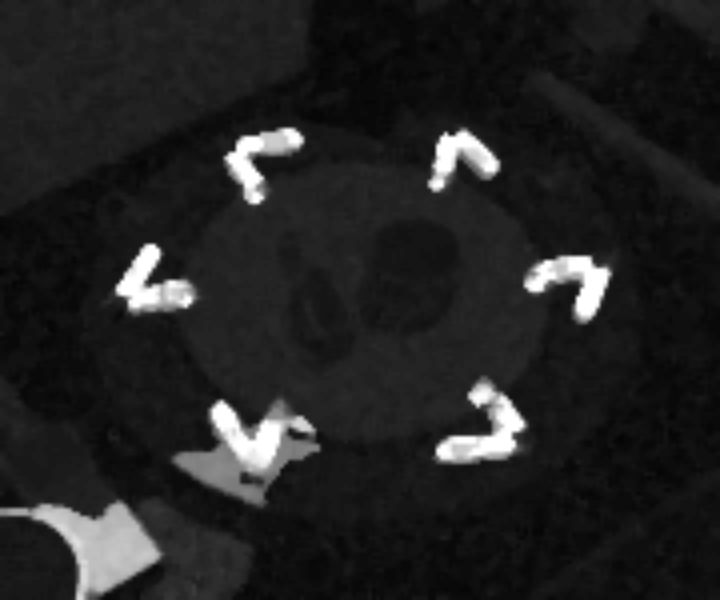

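The difference picture shows only the button swings and the arm's shadow at bottom left. All measured angles are -0.91 or beyond, and the arm is about 0.24 m above the work. I'm handing the job in.

```bash
python3 - <<'E'
from station import arm,ticket
print(arm.read_time(),arm.read_dq().round(3) if hasattr(arm.read_dq(),'round') else arm.read_dq()); print(ticket.finish_job())
E
```

```text
46.725 [ 0.006 -0.007  0.006 -0.01   0.     0.002 -0.001]
the job is handed in; nothing more can be done
None
```

All six turn buttons are now off the backing and over the wooden rail, all swung clockwise. I handed the job in at 46.7 s of the 61 s allowed, with the shut gripper clear, about 0.24 m above the frame.

- **Passes:** I made two light clockwise passes with the shut fingertips. After the first pass buttons 4 and 5 read only about -0.75 rad, right at the limit. The second pass ran at a slightly larger radius to push them further.
- **Final angles:** Buttons 1, 2, 4, 5 and 6 measure -1.04, -0.92, -0.96, -0.91 and -1.04 rad. Button 3 measured -0.96 after the first pass; it was hidden from the wrist camera at the end, so I checked it only by eye in the scene view, where it lies over the rail.
- **Forces:** Readings, taken after each short step of the sweep, never exceeded about 4.3 N on any axis, including sensor noise.
- **Disturbance:** The wrist camera shows the frame moved about 0.1 mm or less. Around the frame, the before-and-after pictures differ only in the buttons and the arm's shadow.
- **Checks that disagreed:** The top and wrist cameras differ by 2 to 2.5 mm on the frame centre, about what their calibration allows. A second fit of the frame in the top view failed because the arm was probably in the way, so I did not use it.

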